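# Hang the small-parts basket in the tote and clear the cut-off machine's catch tray

### The arm

A 6-joint arm with a two-finger parallel gripper is mounted at the origin on the work surface. World frame = base frame: x ahead of the robot, y to its left, z up, the work surface at z = 0. Lengths are in mm, angles in rad, forces in N, time in s.
With the tool pointing down it reaches from about 350 to 775 mm from the base axis. Payload 7.3 kg.
Tool frame: the origin (TCP) lies midway between the tips of the shut fingers; the grasp point (between the pads) lies 19 mm behind it (arm.hold_point_z is the distance from the TCP to the grasp point, in mm); z points along the fingers, y is the line along which they close (so a half turn about z gives the same grasp; the last joint's range is limited). The gripper opens to 92 mm and grips with 3 to 60 N. Pads are 19 mm wide; open, the fingers measure 130 mm over their backs; the gripper's body (75 mm by 190 mm) begins 47 mm behind the grasp point.
Start: joints at [0.972, 0.342, 1.524, -0, 1.275, -0.146], TCP at [229.669, 472.12, 226.741] pointing down, gripper open.
Joint ranges: [-2.53, 2.53], [-0.77, 2.02], [0.04, 2.7], [-1, 4.14], [0.28, 2.66], [-3.11, 3.11]. Speed limits (rad/s): [2.57, 2.57, 3.14, 3.14, 3.14, 3.14].

### API

Orientations are given as a unit quaternion [x, y, z, w].
In Python, from cell import arm, optics gives the robot as it stands. The module is installed in compiled form; this text tells all that it offers.
- The arm moves only by the shell command python3 -m inch 'ROWS' [FORCE]. ROWS is JSON, a list of rows, each a list of 3 entries, a list of its own where there are three numbers: the shift along the tool's x, y, z each as a share of 1 m, from -1 to 1, then the turn about the tool's z as a share of 90 degrees, from -1 to 1, then the opening, from -1 (shut) to 1 (fully open), so that 0 is half open. In form: [[[tx, ty, tz], spin, grip], ...]. A call has 1 to 8 rows; each row is the pose to reach, as a shift and turn from the pose commanded when the call began, along the tool's axes at that moment; what a row does not reach only later rows make up. A row lasts 1/8 s, in which the tool goes at most 62.5 mm and 10.7 degrees, less where a joint would pass 70% of its speed; a pose out of reach is approached as far as the arm can. A call with a number of a shift or a turn outside -1 to 1 is refused whole. A call with a gripper value outside its range is refused whole. The fingers move at their own pace and stop on an object; FORCE is the grip in N (left out, the last holds). Time passes only in rows, so rows that repeat a pose let the fingers close. It gives the time, the measured TCP pose, the force, the opening and the grip force at its end, in the units of the state.
- arm.sense(): the state, without advancing time (a new reading comes with each control period).
- optics.grab_frame(name): name is "side" or "top"; returns the picture (400x640x3 uint8, red, green, blue); there is no depth.
- optics.camera_params(name): a dict with "vertical_fov" (degrees; the focal length in pixels is half the picture's height over the tangent of half this angle, whatever the lens; pixels are square), "cx", "cy" (the principal point, pixels), "extrinsics" (4x4, takes a point from camera to world coordinates). Camera axes: x right, y down, z forward; pixel columns grow to the right and rows downward; lengths in mm; the calibration is good to about 2 mm. A picture is of the moment at which its call begins. camera_params takes no time and is no camera call.
- arm.finish_job(): hands the job in; it is judged then, once.
The state is a dict: "t": time; "joint_positions": joint angles; "qd": joint speeds; "effort": joint torques, N m; "tcp_pos": TCP position; "eef_rot": TCP orientation; "ft_force": force on the tool from outside, world axes, zero at the start; "wrist_torque": the same for the moment, N m; "opening": opening from 0.0 (shut) to 1.0 (fully open); "gripper_force": force on a finger pad.
Only numpy, scipy, OpenCV 4.12 (cv2) and the standard library are available. Lean on these libraries where they do the work, as an engineer would, in place of code of your own. Each camera call takes 0.05 s, during which the arm holds its last target. There are 200 camera calls.

### The job

Hang the hook-on basket inside the blue tote, its bent lip hooked over the rim of either of the tote's two short end walls, and let go of it. Then clear the cut-off machine's catch tray: put every short profile piece into the hung basket and every long one into the tote beside the basket. When the tray is empty, push the tray-cleared button on the machine all the way down, leave the basket hanging, and do not disturb the screwdriver, the small yellow bin or the can.

Things in the scene. Friction and masses are not known exactly. Their poses are not given: they have to be found in the camera images.
- machine: Grey bench cut-off machine, fixed, place and yaw vary. Origin: under the centre of its steel catch tray, at bench height; x, y along the tray's sides, z up. On the tray's +y side: a 45 mm high ledge from y = 103 to 178 mm, then the housing (170 mm high, hood 220 mm) from y = 195 mm.
- tray_floor (a point): Centre of the catch tray's floor, 10 mm above the bench; axes as the machine. The tray is 272 mm (x) by 202 mm (y) outside, 260 by 190 mm inside, its walls 30 mm high above the bench.
- clear_btn_top (a point): Middle of the top face of the tray-cleared button: round grey cap 32 mm across in a black collar, on the machine's ledge beside the tray; pressed straight down.
- clear_btn (a joint): Travel of that button: 0 released, 0.006 m fully down; about 5 N pushes it fully down; it springs back.
- tote: Blue open-topped plastic tote on the bench; it cannot move; place and yaw vary. 300 mm (x) by 200 mm (y) outside, 100 mm high, walls and floor 6 mm thick. Origin: centre of its underside, z up. Its short end walls lie at x = -150 to -144 mm and x = 144 to 150 mm, rim 100 mm up.
- basket: Aluminium hook-on basket, about 180 g, upright on the bench at the start, yaw up to 0.7 rad either way. Open pocket 106 mm (x) by 136 mm (y) by 55 mm high, 3 mm walls. Origin: middle of the pocket's underside; z up, -x towards the bent lip.
- basket_tab (a point): Centre of the basket's black upright grip tab, 12 mm thick (x), 40 mm wide (y), 36 mm tall, standing on the lip strip, whose top is 18 mm below this point. It lies 56 mm to -x of the basket's origin and 77 mm above it. Axes as the basket.
- basket_lip (a point): Middle of the roof of the lip's throat, 3 mm to -x of the tab's centre and 22 mm below it. The lip runs along the pocket's whole back (136 mm, y); throat 12 mm wide (x) between back wall and bent-down leg, open below. The leg reaches 38 mm below the roof, its last 12 mm flared outward 5 mm. Hung, the roof sits on the rim and the basket may lean 0.12 rad.
- basket_floor (a point): Middle of the pocket's inner floor (100 mm x by 130 mm y, 3 mm above its underside; inner walls 52 mm high). Axes as the basket.
- driver: Screwdriver lying on the bench, bystander; origin under its middle.
- parts_bin: Small yellow open bin 100 x 90 x 50 mm, bystander; origin at the centre of its underside.
- can: Upright can 56 mm across, 85 mm high, bystander; origin at the centre of its underside.
- long1_mid (a point): Centre of a long piece of cut aluminium slotted profile, 24 x 24 mm square and 72 mm long along its x axis, 45 g; lies flat in the catch tray (None if absent: 2 or 3 of them are there).
- long2_mid (a point): Centre of a long piece of cut aluminium slotted profile, 24 x 24 mm square and 72 mm long along its x axis, 45 g; lies flat in the catch tray (None if absent: 2 or 3 of them are there).
- long3_mid (a point): Centre of a long piece of cut aluminium slotted profile, 24 x 24 mm square and 72 mm long along its x axis, 45 g; lies flat in the catch tray (None if absent: 2 or 3 of them are there).
- short1_mid (a point): Centre of a short piece of the same profile, 24 x 24 mm square and 36 mm long along its x axis, 22 g; lies flat in the catch tray (None if absent: 2 or 3 of them are there).
- short2_mid (a point): Centre of a short piece of the same profile, 24 x 24 mm square and 36 mm long along its x axis, 22 g; lies flat in the catch tray (None if absent: 2 or 3 of them are there).
- short3_mid (a point): Centre of a short piece of the same profile, 24 x 24 mm square and 36 mm long along its x axis, 22 g; lies flat in the catch tray (None if absent: 2 or 3 of them are there).

How it is judged:
By the outcome, as a careful person would: the job done as asked, in the order asked, and still so for the second after the job is handed in, with the robot touching nothing.
Of long1, long2, long3 only 2 to 3 are there at a start; the rules pass over those that are not, and their reading is None.
Of short1, short2, short3 only 2 to 3 are there at a start; the rules pass over those that are not, and their reading is None.
At some moment in a run one of long1, long2, long3, short1, short2, short3 may be knocked a few centimetres aside while the robot is not near it.
It also fails if it takes over 210 s, if anything falls off the work surface, if the arm or the gripper's body presses on something with over 40 N, if the wrist force passes 120 N, or if a joint passes its speed limit or range.

## Working session

There is one attempt and no reset: what is moved stays moved. The work goes in short steps, Python scripts to look and compute and a shell command to move; the robot and the scene stay as the last step left them, time stands still between calls to the robot, and variables do not carry over. Pictures are saved under pics/ and viewed, at most 14 in all, crops included, and the job is handed in when it is done.

```bash
mkdir -p pics; ls; python3 - <<'E'
from cell import arm, optics
import cv2
for n in("top","side"):
    im=optics.grab_frame(n); cv2.imwrite(f"pics/{n}0.png",im[:,:,::-1]); print(n,optics.camera_params(n))
print(arm.sense(),arm.hold_point_z)
E
```

```text
pics
top {'vertical_fov': 51.46986892533303, 'cx': 321.6404673084072, 'cy': 200.40523596443418, 'extrinsics': array([[ 2.24536708e-02, -9.94787084e-01,  9.94710479e-02,
         5.13452972e+02],
       [-9.99598531e-01, -2.40586738e-02, -1.49651744e-02,
         8.11137765e+01],
       [ 1.72803037e-02, -9.90950903e-02, -9.94927914e-01,
         1.03024311e+03],
       [ 0.00000000e+00,  0.00000000e+00,  0.00000000e+00,
         1.00000000e+00]])}
side {'vertical_fov': 54.23766860394187, 'cx': 322.30927472045147, 'cy': 205.65085008247183, 'extrinsics': array([[ 9.49859624e-01, -2.31614987e-01,  2.10050451e-01,
         3.97267793e+02],
       [-3.12641658e-01, -6.93477500e-01,  6.49110276e-01,
        -5.35703120e+02],
       [-4.67840650e-03, -6.82234164e-01, -7.31118772e-01,
         7.76417176e+02],
       [ 0.00000000e+00,  0.00000000e+00,  0.00000000e+00,
         1.00000000e+00]])}
{'t': 0.1, 'joint_positions': array([ 9.72010441e-01,  3.42629063e-01,  1.52488424e+00, -1.67581864e-05,
        1.27537272e+00, -1.46015217e-01]), 'qd': array([-0.0008209 , -0.00339875, -0.0029647 ,  0.00042777, -0.00020278,
        0.00054536]), 'effort': array([ 1.78096474e-03, -4.32000124e+01, -2.44693816e+01,  7.18659908e-02,
        5.24919725e-02, -2.35393895e-05]), 'tcp_pos': array([229.46492935, 471.82180868, 226.1398973 ]), 'eef_rot': array([ 2.24454134e-01,  9.74484440e-01, -6.05275054e-04, -2.27832747e-04]), 'ft_force': array([0.74410745, 0.06129949, 0.15263377]), 'wrist_torque': array([-0.02132413, -0.02844901, -0.00475567]), 'gripper_force': 0.0, 'opening': 0.9984876245763042} 18.8
```

View pics/top0.png

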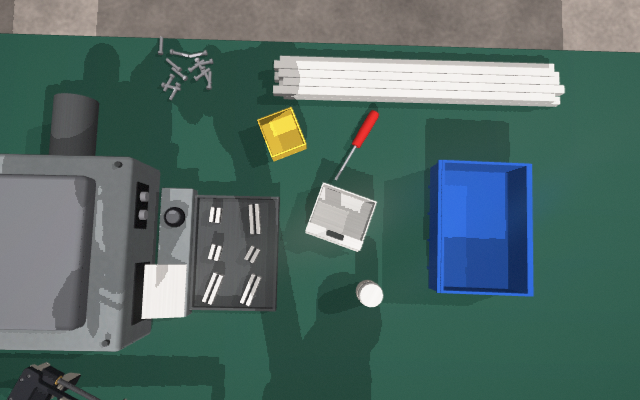

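View pics/side0.png

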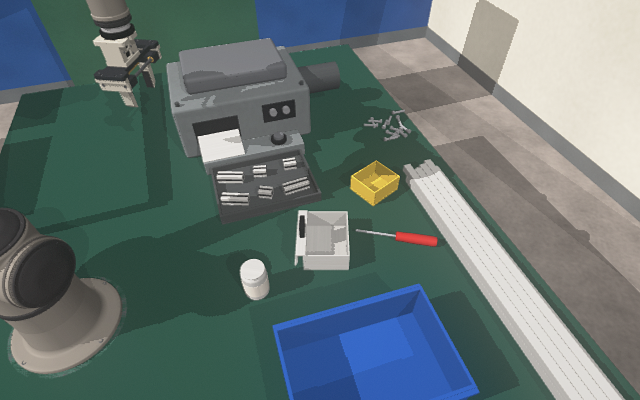

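Top: tray at px (235,252) with 3 long and 3 short pieces, button (174,217), basket (341,216) with black tab at (335,236), tote (484,228), can (369,294). Side shows the same layout.

```bash
cat > h.py <<'E'
import numpy as np, cv2
from cell import arm, optics
def ray(n,u,v):
    c=optics.camera_params(n); E=np.array(c["extrinsics"]); f=200/np.tan(np.radians(c["vertical_fov"]/2))
    d=E[:3,:3]@np.array([(u-c["cx"])/f,(v-c["cy"])/f,1.]); return E[:3,3],d
def pt(n,u,v,z):
    o,d=ray(n,u,v); return (o+d*(z-o[2])/d[2])[:3]
def two(uv_top,uv_side):
    (a,d),(b,e)=ray("top",*uv_top),ray("side",*uv_side)
    s=np.linalg.lstsq(np.c_[d,-e],b-a,rcond=None)[0]; p,q=a+s[0]*d,b+s[1]*e
    return (p+q)/2,np.linalg.norm(p-q)
def px(n,P):
    c=optics.camera_params(n); E=np.array(c["extrinsics"]); f=200/np.tan(np.radians(c["vertical_fov"]/2))
    q=E[:3,:3].T@(np.asarray(P,float)-E[:3,3]); return np.array([c["cx"]+f*q[0]/q[2],c["cy"]+f*q[1]/q[2]])
def rect(n,mask,z):
    "min-area rectangle of a mask's contour points cast onto height z: centre, sides, angle of long side"
    cs=max(cv2.findContours(mask,cv2.RETR_EXTERNAL,cv2.CHAIN_APPROX_NONE)[0],key=cv2.contourArea)[:,0]
    P=np.array([pt(n,u,v,z)[:2] for u,v in cs],np.float32)
    b=cv2.boxPoints(cv2.minAreaRect(P)); a,c=b[1]-b[0],b[2]-b[1]
    l=a if np.hypot(*a)>np.hypot(*c) else c
    th=np.arctan2(l[1],l[0]); th=(th+np.pi/2)%np.pi-np.pi/2
    return b.mean(0),sorted([np.hypot(*a),np.hypot(*c)]),th
def pieces(im,box):
    "bright stripes in the tray, closed into blobs"
    u0,v0,u1,v1=box; m=np.zeros(im.shape[:2],np.uint8)
    m[v0:v1,u0:u1]=(im[v0:v1,u0:u1].min(2)>105)*255
    return m
E
python3 - <<'E'
from h import *
T=cv2.imread("pics/top0.png"); S=cv2.imread("pics/side0.png")
a=cv2.resize(T[150:325,160:390],None,fx=3.4,fy=3.4,interpolation=cv2.INTER_CUBIC); cv2.imwrite("pics/cropT.png",a)
a=cv2.resize(S[120:310,205:365],None,fx=3.15,fy=3.15,interpolation=cv2.INTER_CUBIC); cv2.imwrite("pics/cropS.png",a)
hsv=cv2.cvtColor(T,cv2.COLOR_BGR2HSV)
blue=((hsv[...,0]>100)&(hsv[...,0]<125)&(hsv[...,1]>120)).astype(np.uint8)*255
print("tote",rect("top",blue,100))
m=pieces(T,(196,198,276,308)); n,l,st,c=cv2.connectedComponentsWithStats(m)
for i in range(1,n):
    if st[i,4]>4: print(c[i],st[i],pt("top",*c[i],34)[:2], rect("top",(l==i).astype(np.uint8)*255,34)[1:])
E
```

```text
tote (array([ 556.28186, -290.70007], dtype=float32), [np.float32(239.83621), np.float32(301.06894)], np.float32(-0.01713121))
[250.82142857 218.97321429] [249 204   5  30 112] [564.26480891 234.74804499] ([np.float32(8.964237), np.float32(69.94243)], np.float32(0.09739447))
[257.18939394 218.60606061] [255 204   6  30 132] [565.50058467 219.56961094] ([np.float32(11.077824), np.float32(70.2931)], np.float32(0.09575689))
[211.30882353 213.91176471] [209 206   6  17  68] [574.17455445 329.54596713] ([np.float32(10.302875), np.float32(38.155388)], np.float32(-0.061030865))
[217.78947368 215.06578947] [215 207   7  17  76] [571.77379173 313.9667495 ] ([np.float32(13.933098), np.float32(37.852577)], np.float32(-0.076221466))
[211.12676056 251.54929577] [207 244   9  16  71] [484.77043405 325.61986327] ([np.float32(10.45156), np.float32(36.93927)], np.float32(-0.23163629))
[217.62195122 252.90243902] [214 245   9  16  82] [481.9236865  310.12270968] ([np.float32(14.340779), np.float32(36.962036)], np.float32(-0.24651742))
[248.68852459 252.75409836] [244 246  11  14  61] [483.89036787 236.64281554] ([np.float32(9.397185), np.float32(36.955853)], np.float32(-0.5068871))
[254.53968254 255.31746032] [250 249  10  14  63] [478.15620461 222.54696553] ([np.float32(9.593543), np.float32(35.61164)], np.float32(-0.4311545))
[212.63924051 287.82911392] [202 272  23  33 316] [400.16498304 317.94702429] ([np.float32(30.102886), np.float32(74.87937)], np.float32(-0.3634578))
[247.01515152 288.57575758] [240 274  16  30 132] [400.09424903 237.23699837] ([np.float32(9.988018), np.float32(72.421646)], np.float32(-0.36260402))
[252.78472222 291.17361111] [246 276  15  31 144] [394.35512289 223.44868662] ([np.float32(11.743262), np.float32(73.608246)], np.float32(-0.37336862))
```

View pics/cropT.png

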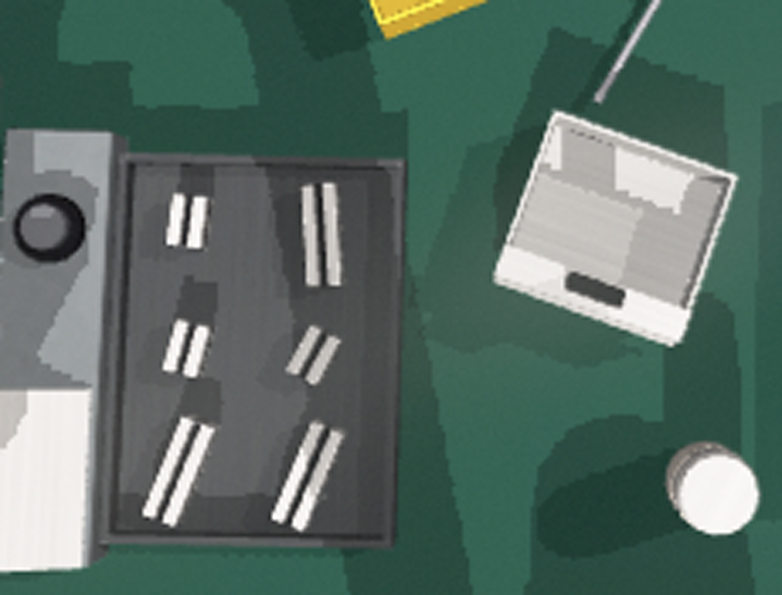

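View pics/cropS.png

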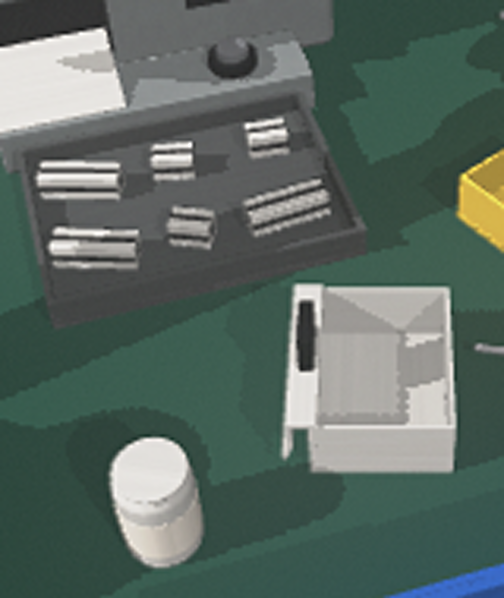

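The crops confirm it: tab top is dark at (595,289) in the top crop, pocket towards world +x. 3 long and 3 short pieces, all stripes separate.

```bash
python3 - <<'E'
from h import *
T=cv2.imread("pics/top0.png"); S=cv2.imread("pics/side0.png")
hsv=cv2.cvtColor(T,cv2.COLOR_BGR2HSV)
blue=((hsv[...,0]>100)&(hsv[...,0]<125)&(hsv[...,1]>120))
blue[:,:400]=0
def line(P):
    vx,vy,x,y=cv2.fitLine(np.float32(P),cv2.DIST_HUBER,0,.01,.01).ravel(); return np.array([vx,vy]),np.array([x,y])
R=[pt("top",np.where(blue[v])[0].max()+.5,v,100)[:2] for v in range(172,288)]
B=[pt("top",u,np.where(blue[:,u])[0].max()+.5,100)[:2] for u in range(452,525)]
U=[pt("top",u,np.where(blue[:,u])[0].min()-.5,100)[:2] for u in range(452,525)]
for n,P in(("-y edge",R),("near",B),("far",U)):
    d,p=line(P); print(n,p,np.arctan2(d[1],d[0]))
# basket
g=T.min(2); 
m=((T.max(2).astype(int)-T.min(2)<30)&(g>95)); m2=np.zeros_like(g); m2[178:255,300:382]=m[178:255,300:382]*255
cs=max(cv2.findContours(cv2.morphologyEx(m2,cv2.MORPH_CLOSE,np.ones((9,9))),0,1)[0],key=cv2.contourArea)
P=np.array([pt("top",u,v,55)[:2] for u,v in cs[:,0]],np.float32); print("basket",cv2.minAreaRect(P)); print(cv2.boxPoints(cv2.minAreaRect(P)))
tb=np.zeros_like(g); tb[228:245,322:348]=(g[228:245,322:348]<85)*255
print("tab",rect("top",tb,95)); mo=cv2.moments(tb,True); ut=(mo["m10"]/mo["m00"],mo["m01"]/mo["m00"]); print(ut,pt("top",*ut,95))
sb=np.zeros_like(g); G=S.min(2); sb[208:242,295:312]=(G[208:242,295:312]<70)*255
mo=cv2.moments(sb,True); us=(mo["m10"]/mo["m00"],mo["m01"]/mo["m00"]); print("tab 2 view",us,two(ut,us))
# button
gg=T.max(2); bb=np.zeros_like(g); bb[200:235,160:190]=(gg[200:235,160:190]<60)*255
cs=max(cv2.findContours(bb,0,1)[0],key=cv2.contourArea); print("collar",cv2.minEnclosingCircle(cs))
ss=np.zeros_like(g); ss[128:150,265:292]=(S.max(2)[128:150,265:292]<60)*255
cs2=max(cv2.findContours(ss,0,1)[0],key=cv2.contourArea); x,y,w,h=cv2.boundingRect(cs2);print("collar side",x,y,w,h)
(c,r)=cv2.minEnclosingCircle(cs); print(two(c,(x+w/2,y+h/2)),pt("top",*c,55))
# tray: outer right edge, top, bottom edges at z=30
sat=T.max(2).astype(int)-T.min(2); dark=(sat<14)
E=[]
for v in range(205,302):
    u=np.where(dark[v,240:300])[0].max()+240; E.append(pt("top",u+.5,v,30)[:2])
d,p=line(E); print("tray right edge",p,np.arctan2(d[1],d[0]))
for f,nm in((np.min,"far"),(np.max,"near")):
    E=[pt("top",u,f(np.where(dark[185:320,u])[0])+185,30)[:2] for u in range(205,270)]
    d,p=line(E); print("tray",nm,p,np.arctan2(d[1],d[0]))
E
```

```text
-y edge [ 596.34015 -411.5783 ] -0.028316276
near [ 405.45297 -308.69266] 1.5579689
far [ 706.4551 -312.0643] 1.5509143
basket ((582.27099609375, 17.330360412597656), (139.47329711914062, 148.42941284179688), 71.24346160888672)
[[489.5739   -24.839256]
 [630.1208   -72.56637 ]
 [674.9681    59.499977]
 [534.4212   107.22709 ]]
tab (array([530.89124,  35.92172], dtype=float32), [np.float32(10.509813), np.float32(37.827957)], np.float32(1.2357491))
(332.0083333333333, 237.11666666666667) [524.65370126  41.8948596   95.        ]
tab 2 view (300.55882352941177, 220.93529411764706) (array([527.70321376,  41.20395588,  93.55993827]), np.float64(6.192981731601204))
collar ((174.05670166015625, 216.78866577148438), 10.449117660522461)
collar side 271 134 15 11
(array([565.24475001, 412.55082467,  49.04364677]), np.float64(1.6748916065312605)) [564.11262449 410.69455175  55.        ]
tray right edge [482.49396 168.56001] 0.0051058894
tray far [619.363   284.32648] 1.5653381
tray near [350.757   246.46191] 1.5687101
```

```bash
cat >> h.py <<'E'
def pose():
    s=arm.sense(); from scipy.spatial.transform import Rotation as R
    y=R.from_quat(s["eef_rot"]).as_matrix()[:,1]; return np.array([*s["tcp_pos"],np.arctan2(y[1],y[0])])
def plan(legs,cur=None):
    "legs: (x,y,z,yaw of tool y); prints shift (m) in tool axes and spin share for each"
    cur=pose() if cur is None else cur
    for g in legs:
        g=np.array(g,float); q1=lambda p:np.arctan2(p[1],p[0])-np.arcsin(76/np.hypot(p[0],p[1]))
        k=np.arange(-2,3)*np.pi; c=[(abs(q1(g)-(g[3]+a)),g[3]+a) for a in k]; yaw=min(c)[1]
        d=g[:3]-cur[:3]; y=np.array([np.cos(cur[3]),np.sin(cur[3]),0]); z=np.array([0,0,-1.]); x=np.cross(y,z)
        dy=yaw-cur[3]
        print(f"[{x@d/1000:.4f},{y@d/1000:.4f},{z@d/1000:.4f}] spin {-dy/(np.pi/2):.4f}  rows>={max(np.linalg.norm(d)/62.5,abs(np.degrees(dy))/10.7):.1f} q6~{q1(g)-yaw:.2f}")
        cur=np.array([*g[:3],yaw])
E
python3 - <<'E'
from h import *
print(px("side",(530.9,35.9,77)))
print(pose())
plan([(530.9,35.9,190,-.332),(530.9,35.9,63,-.332),(530.9,35.9,220,-.332),(411.5,-310.5,210,-.019),])
E
```

```text
[301.50522026 227.02031874]
[229.46492935 471.82180868 226.1398973    1.11803066]
[-0.4618,-0.2601,0.0361] spin 0.9231  rows>=8.5 q6~0.26
[0.0000,0.0000,0.1270] spin -0.0000  rows>=2.0 q6~0.26
[0.0000,0.0000,-0.1570] spin -0.0000  rows>=2.5 q6~0.26
[-0.3664,0.0000,0.0100] spin -0.1993  rows>=5.9 q6~-0.78
```

```bash
python3 -m inch '[[[-0.4618,-0.2601,0.0361],0.9231,1],[[-0.4618,-0.2601,0.0361],0.9231,1],[[-0.4618,-0.2601,0.0361],0.9231,1],[[-0.4618,-0.2601,0.0361],0.9231,1],[[-0.4618,-0.2601,0.0361],0.9231,1],[[-0.4618,-0.2601,0.0361],0.9231,1],[[-0.4618,-0.2601,0.0361],0.9231,1],[[-0.4618,-0.2601,0.0361],0.9231,1]]' 40
python3 - <<'E'
from h import *
print(pose())
plan([(530.9,35.9,190,-.332)])
E
```

```text
t: 1.1
tcp_pos: [514.2, 60.0, 192.4]
eef_rot: [0.816, 0.578, -0.0, -0.0]
ft_force: [0.4, 1.9, -0.3]
opening: 0.998
gripper_force: 0.0
[ 5.14165187e+02  5.99564622e+01  1.92418216e+02 -3.37356851e-01]
[-0.0172,0.0238,0.0024] spin -0.0034  rows>=0.5 q6~0.26
```

```bash
python3 -m inch '[[[-0.0172,0.0238,0.0024],0,1],[[-0.0172,0.0238,0.0024],0,1],[[-0.0172,0.0238,0.0024],0,1]]'
python3 - <<'E'
from h import *
im=optics.grab_frame("side"); cv2.imwrite("pics/s1.png",cv2.resize(im[80:300,200:440,::-1],None,fx=2.5,fy=2.5))
print(pose())
plan([(530.9,35.9,63,-.332)])
E
```

```text
t: 1.48
tcp_pos: [529.6, 38.5, 190.1]
eef_rot: [0.814, 0.581, -0.0, -0.001]
ft_force: [-0.4, 0.4, 0.0]
opening: 1.004
gripper_force: 0.0
[ 5.29571867e+02  3.88427998e+01  1.90278571e+02 -3.30895208e-01]
[-0.0024,0.0022,0.1273] spin 0.0007  rows>=2.0 q6~0.26
```

View pics/s1.png

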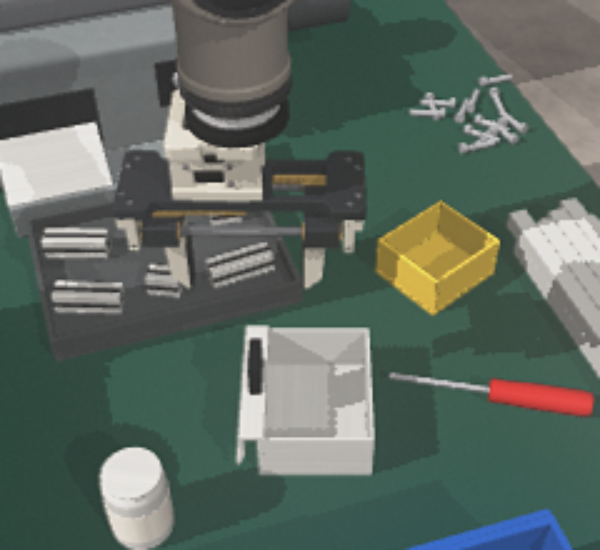

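The gripper hovers above the tab (crop px 255,365), fingers aligned along the basket's x. Descend and grip.

```bash
python3 -m inch '[[[-0.0012,0.0015,0.1],0,1],[[-0.0012,0.0015,0.1],0,1],[[-0.0012,0.0015,0.1273],0,1],[[-0.0012,0.0015,0.1273],0,1]]' 40
python3 -m inch '[[[0,0,0],0,-1],[[0,0,0],0,-1],[[0,0,0],0,-1],[[0,0,0],0,-1],[[0,0,0],0,-1],[[0,0,0],0,-1]]' 40
python3 -c "
from h import *
print(pose())"
```

```text
t: 2.02
tcp_pos: [529.5, 37.5, 61.7]
eef_rot: [0.814, 0.581, -0.002, -0.001]
ft_force: [-0.3, 0.6, -0.2]
opening: 1.0
gripper_force: 0.0
t: 2.78
tcp_pos: [531.4, 36.2, 63.0]
eef_rot: [0.814, 0.581, 0.0, -0.0]
ft_force: [0.2, 0.1, 0.1]
opening: 0.395
gripper_force: 0.0
[ 5.31353067e+02  3.61601052e+01  6.30468414e+01 -3.32075553e-01]
```

```bash
python3 -m inch '[[[0,0,0],0,-1],[[0,0,0],0,-1],[[0,0,0],0,-1],[[0,0,0],0,-1],[[0,0,0],0,-1],[[0,0,0],0,-1],[[0,0,0],0,-1],[[0,0,0],0,-1]]' 50
python3 -m inch '[[[0,0,-0.04],0,-1],[[0,0,-0.04],0,-1],[[0,0,-0.04],0,-1],[[0,0,-0.08],0,-1],[[0,0,-0.12],0,-1],[[0,0,-0.157],0,-1],[[0,0,-0.157],0,-1],[[0,0,-0.157],0,-1]]'
python3 - <<'E'
from h import *
im=optics.grab_frame("side"); cv2.imwrite("pics/s2.png",cv2.resize(im[60:300,200:440,::-1],None,fx=2.5,fy=2.5))
print(pose())
plan([(412,-310.5,220,-.019)])
E
```

```text
t: 3.78
tcp_pos: [531.2, 36.2, 63.0]
eef_rot: [0.814, 0.581, -0.0, -0.0]
ft_force: [-0.7, 0.4, -0.5]
opening: 0.131
gripper_force: 50.0
t: 4.78
tcp_pos: [530.3, 36.2, 218.0]
eef_rot: [0.814, 0.581, -0.001, -0.001]
ft_force: [-0.5, 0.4, -1.3]
opening: 0.129
gripper_force: 50.0
[ 5.30185278e+02  3.62381751e+01  2.17722593e+02 -3.32075596e-01]
[-0.3663,0.0013,-0.0023] spin -0.1993  rows>=5.9 q6~-0.77
```

View pics/s2.png

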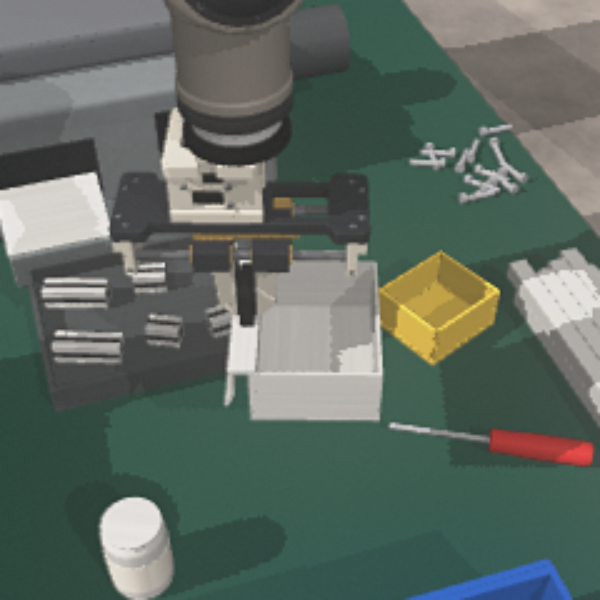

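```bash
python3 -m inch '[[[-0.3640,0.0013,0],-0.1993,-1],[[-0.3640,0.0013,0],-0.1993,-1],[[-0.3640,0.0013,0],-0.1993,-1],[[-0.3640,0.0013,0],-0.1993,-1],[[-0.3640,0.0013,0],-0.1993,-1],[[-0.3640,0.0013,0],-0.1993,-1],[[-0.3640,0.0013,0],-0.1993,-1],[[-0.3640,0.0013,0],-0.1993,-1]]'
python3 -m inch '[[[0,0,0],0,-1],[[0,0,0],0,-1],[[0,0,0],0,-1]]'
python3 - <<'E'
from h import *
im=optics.grab_frame("side"); cv2.imwrite("pics/s3.png",cv2.resize(im[100:400,200:520,::-1],None,fx=2,fy=2))
im=optics.grab_frame("top"); cv2.imwrite("pics/t3.png",cv2.resize(im[130:330,380:580,::-1],None,fx=3,fy=3))
print(pose(),arm.sense()["ft_force"])
plan([(411.6,-308,150,-.019)])
E
```

```text
t: 5.82
tcp_pos: [413.4, -307.7, 218.5]
eef_rot: [0.714, 0.7, 0.0, -0.002]
ft_force: [0.0, -0.0, -2.0]
opening: 0.131
gripper_force: 50.0
t: 6.2
tcp_pos: [414.3, -307.7, 220.1]
eef_rot: [0.713, 0.701, 0.0, 0.0]
ft_force: [-0.2, 0.1, -3.4]
opening: 0.129
gripper_force: 50.0
[ 4.14146838e+02 -3.07964066e+02  2.20118440e+02 -1.81301532e-02] [ 0.16074055 -0.36403801 -1.49301596]
[-0.0001,-0.0025,0.0701] spin 0.0006  rows>=1.1 q6~-0.77
```

View pics/t3.png

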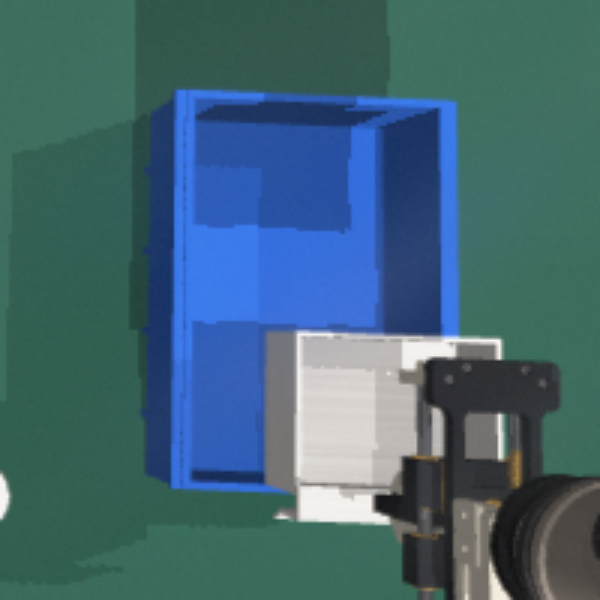

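View pics/s3.png

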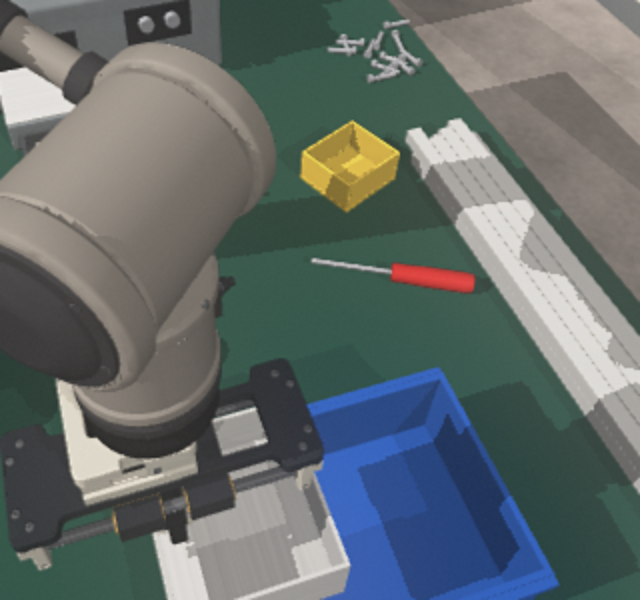

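The basket is above the near end of the tote with the lip outside its wall (top crop y≈505 against rim 490, with parallax). Lower in stages, watching force.

```bash
python3 -m inch '[[[0,-0.0025,0],0,-1],[[0,-0.0025,0.035],0,-1],[[0,-0.0025,0.065],0,-1],[[0,-0.0025,0.065],0,-1],[[0,-0.0025,0.065],0,-1]]'
python3 -m inch '[[[0,0,0.006],0,-1],[[0,0,0.012],0,-1],[[0,0,0.018],0,-1],[[0,0,0.018],0,-1]]'
python3 -m inch '[[[0,0,0.005],0,-1],[[0,0,0.010],0,-1],[[0,0,0.015],0,-1],[[0,0,0.015],0,-1]]'
python3 -c "
from h import *
print(pose())"
```

```text
t: 6.92
tcp_pos: [411.9, -308.9, 156.2]
eef_rot: [0.714, 0.7, 0.0, 0.001]
ft_force: [-0.3, -0.2, -2.2]
opening: 0.127
gripper_force: 50.0
t: 7.42
tcp_pos: [411.2, -308.0, 136.5]
eef_rot: [0.714, 0.7, 0.0, -0.001]
ft_force: [-0.2, 0.8, -0.9]
opening: 0.13
gripper_force: 50.0
t: 7.92
tcp_pos: [411.2, -308.1, 121.5]
eef_rot: [0.714, 0.7, 0.0, -0.001]
ft_force: [-0.2, -0.1, -2.3]
opening: 0.125
gripper_force: 50.0
[ 4.11217724e+02 -3.08077840e+02  1.21505358e+02 -1.89670938e-02]
```

```bash
python3 -m inch '[[[0,0,0.003],0,-1],[[0,0,0.006],0,-1],[[0,0,0.009],0,-1],[[0,0,0.011],0,-1],[[0,0,0.011],0,-1]]'
python3 -m inch '[[[0,0,0.002],0,-1],[[0,0,0.003],0,-1],[[0,0,0.003],0,-1]]'
python3 - <<'E'
from h import *
im=optics.grab_frame("side"); cv2.imwrite("pics/s4.png",cv2.resize(im[240:400,200:480,::-1],None,fx=2.6,fy=2.6))
print(pose(),arm.sense()["ft_force"])
E
```

```text
t: 8.55
tcp_pos: [411.4, -308.2, 110.9]
eef_rot: [0.714, 0.7, 0.0, -0.0]
ft_force: [0.8, -0.5, -2.2]
opening: 0.127
gripper_force: 50.0
t: 8.93
tcp_pos: [411.4, -308.3, 108.0]
eef_rot: [0.714, 0.7, 0.0, -0.0]
ft_force: [-0.5, 0.0, -2.5]
opening: 0.124
gripper_force: 50.0
[ 4.11445430e+02 -3.08312903e+02  1.08021260e+02 -1.89434128e-02] [-1.20243827  0.48122883 -3.07111763]
```

View pics/s4.png

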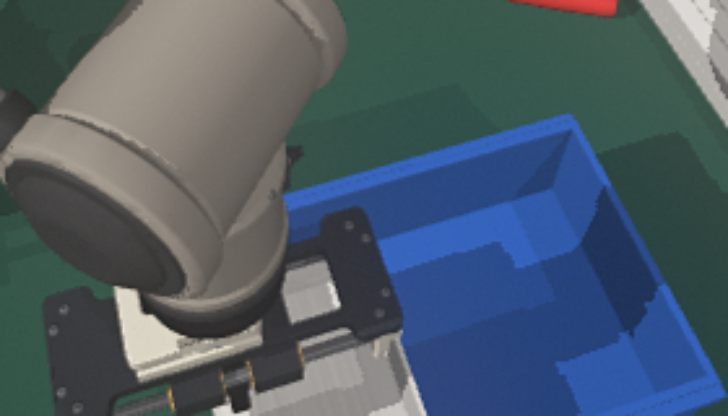

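The arm hides the lip; the basket is inside the tote. No contact yet, so lower slowly.

```bash
python3 -m inch '[[[0,0,0.001],0,-1],[[0,0,0.0015],0,-1],[[0,0,0.0015],0,-1],[[0,0,0.0015],0,-1]]'
python3 -m inch '[[[0,0,0.001],0,-1],[[0,0,0.0015],0,-1],[[0,0,0.0015],0,-1],[[0,0,0.0015],0,-1]]'
```

```text
t: 9.48
tcp_pos: [411.5, -308.3, 107.9]
eef_rot: [0.714, 0.7, -0.0, 0.001]
ft_force: [-3.0, 2.5, 10.9]
opening: 0.13
gripper_force: 50.0
t: 9.98
tcp_pos: [411.5, -308.4, 107.9]
eef_rot: [0.714, 0.7, -0.0, 0.001]
ft_force: [-7.2, 5.5, 23.5]
opening: 0.128
gripper_force: 50.0
```

```bash
python3 -m inch '[[[0,0,-0.0025],0,-1],[[0,0,-0.0025],0,-1],[[0,0,-0.0025],0,-0.2],[[0,0,-0.0025],0,-0.2],[[0,0,-0.0025],0,-0.2],[[0,0,-0.0025],0,-0.2],[[0,0,-0.0025],0,-0.2],[[0,0,-0.0025],0,-0.2]]'
python3 -m inch '[[[0,0,-0.02],0,-0.2],[[0,0,-0.05],0,-0.2],[[0,0,-0.11],0,-0.2],[[0,0,-0.14],0,-0.2],[[0,0,-0.14],0,-0.2],[[0.2,0,-0.14],0,-0.2],[[0.2,0,-0.14],0,-0.2],[[0.2,0,-0.14],0,-0.2]]'
python3 -m inch '[[[0.1,0,0],0,-0.2],[[0.1,0,0],0,-0.2],[[0.1,0,0],0,-0.2],[[0.1,0,0],0,-0.2]]'
python3 - <<'E'
from h import *
im=optics.grab_frame("side"); b=im[:,:,::-1].copy(); cv2.imwrite("pics/s5full.png",b); cv2.imwrite("pics/s5.png",cv2.resize(b[200:400,200:500],None,fx=2.5,fy=2.5))
im=optics.grab_frame("top"); b=im[:,:,::-1].copy(); cv2.imwrite("pics/t5full.png",b); 
a=cv2.resize(b[140:320,380:580],None,fx=2.5,fy=2.5); cv2.imwrite("pics/t5.png",a)
print(pose())
E
```

```text
t: 10.98
tcp_pos: [411.4, -308.3, 107.5]
eef_rot: [0.714, 0.7, 0.0, -0.0]
ft_force: [-0.7, 0.9, 0.3]
opening: 0.405
gripper_force: 0.0
t: 11.98
tcp_pos: [414.1, -118.9, 246.1]
eef_rot: [0.714, 0.7, -0.0, -0.001]
ft_force: [1.2, -0.1, 0.2]
opening: 0.4
gripper_force: 0.0
t: 12.48
tcp_pos: [416.6, -21.2, 246.8]
eef_rot: [0.714, 0.701, -0.001, -0.0]
ft_force: [-0.1, 0.1, -0.4]
opening: 0.395
gripper_force: 0.0
[ 4.16767214e+02 -2.18047625e+01  2.47005099e+02 -2.03211555e-02]
```

View pics/s5.png

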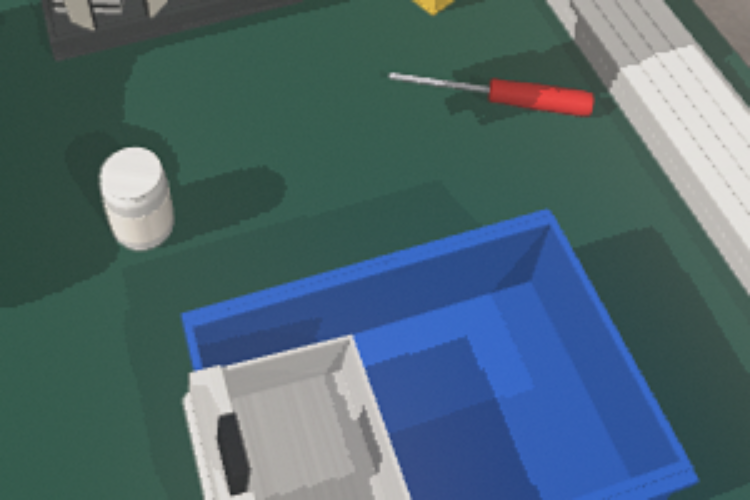

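View pics/t5full.png

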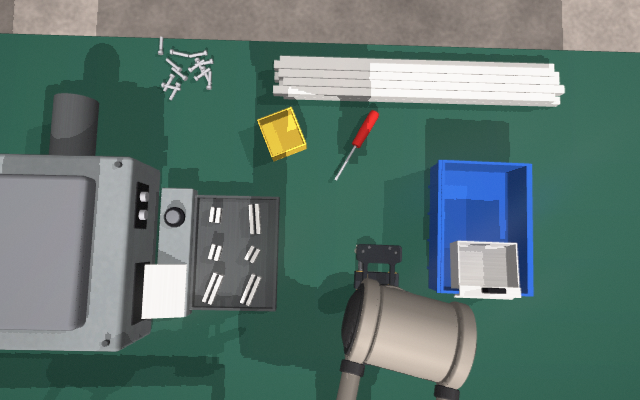

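Basket hangs inside the tote's near end, pocket level; everything else undisturbed. Now the pieces, plus the white chute's height near the left column.

```bash
cat >> h.py <<'E'
def find(rgb):
    T=rgb[:,:,::-1]; m=cv2.morphologyEx(pieces(T,(196,198,276,308)),cv2.MORPH_CLOSE,np.ones((5,5)))
    n,l,st,c=cv2.connectedComponentsWithStats(m)
    for i in range(1,n):
        if st[i,4]<40: continue
        r=rect("top",(l==i).astype(np.uint8)*255,34); print(f"c {r[0].round(1)} sides {np.round(r[1],0)} ang {r[2]:.3f} px {c[i].round()}")
E
python3 - <<'E'
from h import *
find(optics.grab_frame("top"))
for a,b in(((145,265),(239,128)),((141,319),(199,136)),((187,264),(245,153)),((185,318),(206,164))): print(two(a,b))
P=np.array([556-144,-308]); print(pt("top",484,270,48), [px("top",(x,-308,45+55)) for x in(415,515)])
E
```

```text
c [566.2 227. ] sides [26. 73.] ang 0.098 px [254. 218.]
c [573.  319.5] sides [31. 38.] ang -0.075 px [215. 215.]
c [445.8 302. ] sides [119. 172.] ang -0.509 px [222. 270.]
c [398.6 229.3] sides [26. 75.] ang -0.355 px [250. 289.]
(array([456.32232333, 458.38993471,  84.90983774]), np.float64(6.478338907219794))
(array([338.22505632, 460.40866558,  82.62100926]), np.float64(7.334410273326103))
(array([456.52176788, 374.6276708 ,  54.46653818]), np.float64(1.9864323316384827))
(array([337.81969015, 374.20615175,  45.84843178]), np.float64(11.983000261808998))
[ 456.16942167 -319.8289498    48.        ] [array([488.53219902, 290.22102498]), array([487.75019519, 244.95081993])]
```

```bash
cat >> h.py <<'E'
def plan(legs,cur=None):
    "legs: (x,y,z,yaw of tool y); least spin with last joint in range"
    cur=pose() if cur is None else np.array(cur,float)
    for g in legs:
        g=np.array(g,float); q1=np.arctan2(g[1],g[0])-np.arcsin(76/np.hypot(g[0],g[1]))
        yaw=min((abs(g[3]+a-cur[3]),g[3]+a) for a in np.arange(-3,4)*np.pi if abs(q1-g[3]-a)<2.75)[1]
        d=g[:3]-cur[:3]; y=np.array([np.cos(cur[3]),np.sin(cur[3]),0]); z=np.array([0,0,-1.]); x=np.cross(y,z); dy=yaw-cur[3]
        print(f"{g.round(2)}: [{x@d/1000:.3f},{y@d/1000:.3f},{z@d/1000:.3f}],{-dy/(np.pi/2):.3f}  rows>={max(np.linalg.norm(d)/62.5,abs(np.degrees(dy))/10.7):.1f} q6~{q1-yaw:.2f}")
        cur=np.array([*g[:3],yaw])
def find(rgb=None):
    "pieces in the tray from pairs of bright stripes: (x,y,angle,length)"
    T=(optics.grab_frame("top") if rgb is None else rgb)[:,:,::-1]; m=pieces(T,(190,190,285,315)); m[:,:199]=0; m[:,275:]=0
    n,l,st,c=cv2.connectedComponentsWithStats(m); S=[]
    for i in range(1,n):
        if st[i,4]<40: continue
        _,s,a=rect("top",(l==i).astype(np.uint8)*255,34); S.append([*pt("top",*c[i],34)[:2],a,s[1],s[0]])
    out=[s[:4] for s in S if s[4]>22]; S=[s for s in S if s[4]<=22]
    while S:
        a=S.pop(0); k=[b for b in S if np.hypot(b[0]-a[0],b[1]-a[1])<22]
        if k: S.remove(k[0]); out.append(list(np.mean([a[:4],k[0][:4]],0)))
        else: out.append(a[:4]+["lone"])
    for o in out: print("LONG " if o[3]>55 else "short",np.round(o[:4],2),o[4:])
    return out
E
python3 - <<'E'
from h import *
o=find()
p=min((q for q in o if q[3]<55),key=lambda q:-q[0]); y=p[2]+np.pi/2
plan([(480,130,200,.75),(p[0],p[1],110,y),(p[0],p[1],18,y),(p[0],p[1],200,y),(500,0,200,1.552),(475,-333,200,1.552),(475,-333,62,1.552),(475,-333,200,1.552)])
E
```

```text
LONG  [ 4.3057e+02  2.9912e+02 -2.3000e-01  1.5081e+02] []
LONG  [ 4.3801e+02  3.4005e+02 -2.8000e-01  6.9940e+01] []
LONG  [5.656e+02 2.272e+02 1.000e-01 7.134e+01] []
short [ 5.7266e+02  3.2175e+02 -1.0000e-01  3.7810e+01] []
short [ 4.8493e+02  3.2573e+02 -2.4000e-01  3.6960e+01] ['lone']
short [ 4.8112e+02  2.2919e+02 -4.5000e-01  3.7200e+01] []
LONG  [ 3.9849e+02  2.2971e+02 -3.7000e-01  7.3930e+01] []
[480.   130.   200.     0.75]: [0.153,0.060,0.047],-0.491  rows>=4.1 q6~-0.64
[572.66 321.75 110.     1.47]: [0.077,0.199,0.090],-0.461  rows>=3.9 q6~-1.08
[572.66 321.75  18.     1.47]: [0.000,0.000,0.092],-0.000  rows>=1.5 q6~-1.08
[572.66 321.75 200.     1.47]: [0.000,0.000,-0.182],-0.000  rows>=2.9 q6~-1.08
[500.     0.   200.     1.55]: [0.041,-0.327,0.000],-0.049  rows>=5.3 q6~-1.70
[ 475.   -333.    200.      1.55]: [0.019,-0.333,0.000],-0.000  rows>=5.3 q6~-2.29
[ 475.   -333.     62.      1.55]: [0.000,0.000,0.138],-0.000  rows>=2.2 q6~-2.29
[ 475.   -333.    200.      1.55]: [0.000,0.000,-0.138],-0.000  rows>=2.2 q6~-2.29
```

```bash
python3 -m inch '[[[0.153,0.060,0.047],-0.491,-0.13],[[0.153,0.060,0.047],-0.491,-0.13],[[0.153,0.060,0.047],-0.491,-0.13],[[0.153,0.060,0.047],-0.491,-0.13],[[0.153,0.060,0.047],-0.491,-0.13],[[0.153,0.060,0.047],-0.491,-0.13],[[0.153,0.060,0.047],-0.491,-0.13]]' 30
python3 -m inch '[[[0.077,0.199,0.090],-0.461,-0.13],[[0.077,0.199,0.090],-0.461,-0.13],[[0.077,0.199,0.090],-0.461,-0.13],[[0.077,0.199,0.090],-0.461,-0.13],[[0.077,0.199,0.090],-0.461,-0.13],[[0.077,0.199,0.090],-0.461,-0.13],[[0.077,0.199,0.090],-0.461,-0.13]]'
python3 - <<'E'
from h import *
cv2.imwrite("pics/s6.png",cv2.resize(optics.grab_frame("side")[60:230,190:370,::-1],None,fx=3.3,fy=3.3))
print(pose())
plan([(572.7,321.8,18,1.47)])
E
```

```text
t: 13.55
tcp_pos: [479.9, 130.3, 200.8]
eef_rot: [0.399, 0.917, 0.0, 0.0]
ft_force: [-0.6, 1.1, -0.3]
opening: 0.436
gripper_force: 0.0
t: 14.42
tcp_pos: [572.7, 322.0, 111.8]
eef_rot: [0.049, 0.999, 0.0, 0.001]
ft_force: [-0.5, -0.8, 0.1]
opening: 0.434
gripper_force: 0.0
[572.77102638 322.06944193 111.86828101   1.47398626]
[572.7  321.8   18.     1.47]: [0.000,-0.000,0.094],0.003  rows>=1.5 q6~-1.07
```

View pics/s6.png

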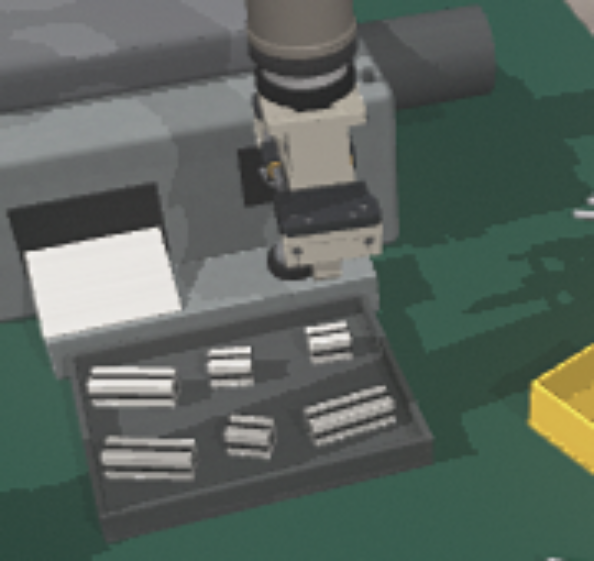

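The gripper hangs right above the far-left short piece (crop 328,340), clear of the housing. Descend, grip, lift.

```bash
python3 -m inch '[[[0,0,0.05],0,-0.13],[[0,0,0.08],0,-0.13],[[0,0,0.094],0,-0.13],[[0,0,0.094],0,-0.13],[[0,0,0.094],0,-1],[[0,0,0.094],0,-1],[[0,0,0.094],0,-1],[[0,0,0.094],0,-1]]' 30
python3 -m inch '[[[0,0,0],0,-1],[[0,0,0],0,-1],[[0,0,-0.06],0,-1],[[0,0,-0.12],0,-1],[[0,0,-0.182],0,-1],[[0,0,-0.182],0,-1],[[0,0,-0.182],0,-1]]'
```

```text
t: 15.48
tcp_pos: [573.2, 323.5, 18.1]
eef_rot: [0.047, 0.999, 0.001, 0.001]
ft_force: [0.9, -0.5, 6.3]
opening: 0.256
gripper_force: 30.0
t: 16.35
tcp_pos: [572.0, 323.0, 198.1]
eef_rot: [0.047, 0.999, -0.0, -0.0]
ft_force: [-0.1, -1.1, -1.5]
opening: 0.26
gripper_force: 30.0
```

```bash
python3 -m inch '[[[0.041,-0.327,0],-0.049,-1],[[0.041,-0.327,0],-0.049,-1],[[0.041,-0.327,0],-0.049,-1],[[0.041,-0.327,0],-0.049,-1],[[0.041,-0.327,0],-0.049,-1],[[0.041,-0.327,0],-0.049,-1],[[0.041,-0.327,0],-0.049,-1],[[0.041,-0.327,0],-0.049,-1]]'
python3 -m inch '[[[0.019,-0.333,0],0,-1],[[0.019,-0.333,0],0,-1],[[0.019,-0.333,0],0,-1],[[0.019,-0.333,0],0,-1],[[0.019,-0.333,0],0,-1],[[0.019,-0.333,0],0,-1],[[0.019,-0.333,0],0,-1],[[0.019,-0.333,0],0,-1]]'
python3 -c "
from h import *
print(pose()); plan([(475,-333,62,1.552)])
T=optics.grab_frame('top'); cv2.imwrite('pics/t7.png',T[:,:,::-1])
g=T.min(2)[195:312,195:280]; print([int((g>k).sum()) for k in (105,120,135,150)])"
```

```text
t: 17.35
tcp_pos: [500.9, 2.8, 197.9]
eef_rot: [0.008, 1.0, 0.0, -0.001]
ft_force: [0.5, 0.2, -0.6]
opening: 0.261
gripper_force: 30.0
t: 18.35
tcp_pos: [476.7, -329.0, 198.3]
eef_rot: [0.008, 1.0, 0.001, -0.0]
ft_force: [-0.2, 0.4, -0.4]
opening: 0.261
gripper_force: 30.0
[ 476.72279257 -329.02485515  198.27852484    1.55553081]
[ 475.   -333.     62.      1.55]: [0.002,-0.004,0.136],0.002  rows>=2.2 q6~-2.29
[2896, 1138, 1055, 973]
```

```bash
sed -i 's/>105)/>125)/' h.py
python3 -m inch '[[[0.001,-0.002,0.05],0,-1],[[0.001,-0.002,0.09],0,-1],[[0.001,-0.002,0.12],0,-1],[[0.001,-0.002,0.136],0,-1],[[0.001,-0.002,0.136],0,-1],[[0.001,-0.002,0.136],0,-0.3],[[0.001,-0.002,0.136],0,-0.3],[[0.001,-0.002,0.136],0,-0.3]]'
python3 -m inch '[[[0,0,0],0,-0.3],[[0,0,-0.03],0,-0.3],[[0,0,-0.07],0,-0.3],[[0,0,-0.136],0,-0.3],[[0,0,-0.136],0,-0.3],[[0,0,-0.136],0,-0.13]]'
python3 - <<'E'
from h import *
T=optics.grab_frame('top'); o=find(T); print(pose())
b=T[225:310,430:540,::-1]; cv2.imwrite("pics/t8.png",cv2.resize(b,None,fx=4,fy=4))
p=[q for q in o if q[3]<55 and q[1]>280][0]; y=p[2]+np.pi/2
plan([(500,0,200,1.45),(p[0],p[1],110,y),(p[0],p[1],18,y),(p[0],p[1],200,y),(500,0,200,1.552),(475,-284,200,1.552),(475,-284,62,1.552)])
E
```

```text
t: 19.4
tcp_pos: [475.3, -333.4, 63.3]
eef_rot: [0.009, 1.0, -0.0, 0.001]
ft_force: [0.4, 0.3, -0.1]
opening: 0.349
gripper_force: 0.0
t: 20.15
tcp_pos: [474.8, -333.0, 198.6]
eef_rot: [0.009, 1.0, -0.0, 0.0]
ft_force: [-0.5, -0.1, -0.6]
opening: 0.41
gripper_force: 0.0
LONG  [5.6483e+02 2.2695e+02 1.0000e-01 7.2530e+01] []
short [ 4.8346e+02  3.1783e+02 -2.3000e-01  3.6640e+01] []
short [ 4.8062e+02  2.2918e+02 -4.3000e-01  3.6670e+01] []
LONG  [ 4.0008e+02  3.1896e+02 -3.5000e-01  7.2720e+01] []
LONG  [ 3.9797e+02  2.3006e+02 -3.6000e-01  7.1980e+01] []
[ 474.4614157  -332.66510391  197.44537456    1.5533053 ]
[500.     0.   200.     1.45]: [-0.020,0.333,-0.003],0.066  rows>=5.3 q6~-1.60
[483.46 317.83 110.     1.34]: [0.055,0.314,0.090],0.071  rows>=5.3 q6~-0.89
[483.46 317.83  18.     1.34]: [0.000,0.000,0.092],-0.000  rows>=1.5 q6~-0.89
[483.46 317.83 200.     1.34]: [0.000,0.000,-0.182],-0.000  rows>=2.9 q6~-0.89
[500.     0.   200.     1.55]: [-0.089,-0.305,0.000],-0.136  rows>=5.1 q6~-1.70
[ 475.   -284.    200.      1.55]: [0.020,-0.284,0.000],-0.000  rows>=4.6 q6~-2.23
[ 475.   -284.     62.      1.55]: [0.000,0.000,0.138],-0.000  rows>=2.2 q6~-2.23
```

```bash
python3 -m inch '[[[-0.020,0.333,-0.003],0.066,-0.13],[[-0.020,0.333,-0.003],0.066,-0.13],[[-0.020,0.333,-0.003],0.066,-0.13],[[-0.020,0.333,-0.003],0.066,-0.13],[[-0.020,0.333,-0.003],0.066,-0.13],[[-0.020,0.333,-0.003],0.066,-0.13],[[-0.020,0.333,-0.003],0.066,-0.13],[[-0.020,0.333,-0.003],0.066,-0.13]]' >/dev/null
python3 -m inch '[[[0.055,0.314,0.090],0.071,-0.13],[[0.055,0.314,0.090],0.071,-0.13],[[0.055,0.314,0.090],0.071,-0.13],[[0.055,0.314,0.090],0.071,-0.13],[[0.055,0.314,0.090],0.071,-0.13],[[0.055,0.314,0.090],0.071,-0.13],[[0.055,0.314,0.090],0.071,-0.13],[[0.055,0.314,0.090],0.071,-0.13]]'
python3 -m inch '[[[0,0,0.02],0,-0.13],[[0,0,0.06],0,-0.13],[[0,0,0.092],0,-0.13],[[0,0,0.092],0,-0.13],[[0,0,0.092],0,-1],[[0,0,0.092],0,-1],[[0,0,0.092],0,-1],[[0,0,0.092],0,-1]]' 30
python3 -m inch '[[[0,0,0],0,-1],[[0,0,0],0,-1],[[0,0,-0.06],0,-1],[[0,0,-0.12],0,-1],[[0,0,-0.182],0,-1],[[0,0,-0.182],0,-1],[[0,0,-0.182],0,-1]]'
```

```text
t: 22.2
tcp_pos: [484.9, 316.0, 111.9]
eef_rot: [0.117, 0.993, -0.0, 0.0]
ft_force: [0.7, -0.4, -0.8]
opening: 0.438
gripper_force: 0.0
t: 23.2
tcp_pos: [485.3, 318.0, 21.4]
eef_rot: [0.116, 0.993, 0.001, 0.002]
ft_force: [-0.9, -1.8, 7.0]
opening: 0.257
gripper_force: 30.0
t: 24.08
tcp_pos: [483.7, 317.8, 201.5]
eef_rot: [0.116, 0.993, 0.0, 0.0]
ft_force: [1.2, -0.3, -0.4]
opening: 0.256
gripper_force: 30.0
```

```bash
python3 -m inch '[[[-0.089,-0.305,0],-0.136,-1],[[-0.089,-0.305,0],-0.136,-1],[[-0.089,-0.305,0],-0.136,-1],[[-0.089,-0.305,0],-0.136,-1],[[-0.089,-0.305,0],-0.136,-1],[[-0.089,-0.305,0],-0.136,-1],[[-0.089,-0.305,0],-0.136,-1],[[-0.089,-0.305,0],-0.136,-1]]' >/dev/null
python3 -m inch '[[[0.020,-0.284,0],0,-1],[[0.020,-0.284,0],0,-1],[[0.020,-0.284,0],0,-1],[[0.020,-0.284,0],0,-1],[[0.020,-0.284,0],0,-1],[[0.020,-0.284,0],0,-1],[[0.020,-0.284,0],0,-1],[[0.020,-0.284,0],0,-1]]'
python3 -m inch '[[[0,0,0.02],0,-1],[[0,0,0.07],0,-1],[[0,0,0.11],0,-1],[[0,0,0.138],0,-1],[[0,0,0.138],0,-1],[[0,0,0.138],0,-0.3],[[0,0,0.138],0,-0.3],[[0,0,0.138],0,-0.3]]'
python3 -m inch '[[[0,0,0],0,-0.3],[[0,0,-0.03],0,-0.3],[[0,0,-0.07],0,-0.3],[[0,0,-0.138],0,-0.3],[[0,0,-0.138],0,-0.3],[[0,0,-0.138],0,-0.13]]'
python3 - <<'E'
from h import *
T=optics.grab_frame('top'); o=find(T); print(pose())
p=[q for q in o if q[3]<55][0]; y=p[2]+np.pi/2
plan([(500,0,200,1.35),(p[0],p[1],110,y),(p[0],p[1],18,y),(p[0],p[1],200,y),(500,0,200,1.552),(475,-309,200,1.552),(475,-309,85,1.552)])
E
```

```text
t: 26.08
tcp_pos: [475.5, -281.2, 201.6]
eef_rot: [0.008, 1.0, 0.0, -0.0]
ft_force: [-0.3, -0.6, -0.2]
opening: 0.259
gripper_force: 30.0
t: 27.08
tcp_pos: [475.5, -283.3, 64.6]
eef_rot: [0.009, 1.0, -0.001, 0.001]
ft_force: [1.2, -0.4, -0.4]
opening: 0.347
gripper_force: 0.0
t: 27.82
tcp_pos: [474.9, -283.0, 201.6]
eef_rot: [0.01, 1.0, -0.0, 0.0]
ft_force: [-0.9, -0.5, -0.1]
opening: 0.411
gripper_force: 0.0
LONG  [5.6489e+02 2.2692e+02 1.0000e-01 7.2530e+01] []
short [ 4.8062e+02  2.2918e+02 -4.3000e-01  3.6670e+01] []
LONG  [ 4.0043e+02  3.1876e+02 -3.5000e-01  7.3550e+01] []
LONG  [ 3.9831e+02  2.2997e+02 -3.7000e-01  7.2410e+01] []
[ 474.46717502 -282.61151107  200.47050172    1.55174054]
[500.     0.   200.     1.35]: [-0.020,0.283,0.000],0.128  rows>=4.5 q6~-1.50
[480.62 229.18 110.     1.14]: [0.069,0.219,0.090],0.133  rows>=4.0 q6~-0.84
[480.62 229.18  18.     1.14]: [0.000,0.000,0.092],-0.000  rows>=1.5 q6~-0.84
[480.62 229.18 200.     1.14]: [0.000,0.000,-0.182],-0.000  rows>=2.9 q6~-0.84
[500.     0.   200.     1.55]: [-0.113,-0.200,0.000],-0.262  rows>=3.7 q6~-1.70
[ 475.   -309.    200.      1.55]: [0.019,-0.309,0.000],-0.000  rows>=5.0 q6~-2.26
[ 475.   -309.     85.      1.55]: [0.000,0.000,0.115],-0.000  rows>=1.8 q6~-2.26
```

```bash
python3 -m inch '[[[-0.020,0.283,0],0.128,-0.13],[[-0.020,0.283,0],0.128,-0.13],[[-0.020,0.283,0],0.128,-0.13],[[-0.020,0.283,0],0.128,-0.13],[[-0.020,0.283,0],0.128,-0.13],[[-0.020,0.283,0],0.128,-0.13],[[-0.020,0.283,0],0.128,-0.13],[[-0.020,0.283,0],0.128,-0.13]]' >/dev/null
python3 -m inch '[[[0.069,0.219,0.090],0.133,-0.1],[[0.069,0.219,0.090],0.133,-0.1],[[0.069,0.219,0.090],0.133,-0.1],[[0.069,0.219,0.090],0.133,-0.1],[[0.069,0.219,0.090],0.133,-0.1],[[0.069,0.219,0.090],0.133,-0.1],[[0.069,0.219,0.090],0.133,-0.1],[[0.069,0.219,0.090],0.133,-0.1]]'
python3 -m inch '[[[0,0,0.02],0,-0.1],[[0,0,0.06],0,-0.1],[[0,0,0.093],0,-0.1],[[0,0,0.093],0,-0.1],[[0,0,0.093],0,-1],[[0,0,0.093],0,-1],[[0,0,0.093],0,-1],[[0,0,0.093],0,-1]]' 30
python3 -m inch '[[[0,0,0],0,-1],[[0,0,0],0,-1],[[0,0,-0.06],0,-1],[[0,0,-0.12],0,-1],[[0,0,-0.182],0,-1],[[0,0,-0.182],0,-1],[[0,0,-0.182],0,-1]]'
```

```text
t: 29.88
tcp_pos: [481.6, 227.1, 112.2]
eef_rot: [0.214, 0.977, 0.0, 0.001]
ft_force: [-0.4, 0.7, 0.2]
opening: 0.448
gripper_force: 0.0
t: 30.88
tcp_pos: [481.9, 228.6, 20.1]
eef_rot: [0.213, 0.977, 0.001, 0.001]
ft_force: [0.3, -1.0, 7.6]
opening: 0.26
gripper_force: 30.0
t: 31.75
tcp_pos: [480.3, 228.2, 200.3]
eef_rot: [0.213, 0.977, -0.0, -0.0]
ft_force: [-0.1, -0.3, -0.9]
opening: 0.26
gripper_force: 30.0
```

```bash
python3 -m inch '[[[-0.113,-0.200,0],-0.262,-1],[[-0.113,-0.200,0],-0.262,-1],[[-0.113,-0.200,0],-0.262,-1],[[-0.113,-0.200,0],-0.262,-1],[[-0.113,-0.200,0],-0.262,-1],[[-0.113,-0.200,0],-0.262,-1],[[-0.113,-0.200,0],-0.262,-1],[[-0.113,-0.200,0],-0.262,-1]]' >/dev/null
python3 -m inch '[[[0.019,-0.309,0],0,-1],[[0.019,-0.309,0],0,-1],[[0.019,-0.309,0],0,-1],[[0.019,-0.309,0],0,-1],[[0.019,-0.309,0],0,-1],[[0.019,-0.309,0],0,-1],[[0.019,-0.309,0],0,-1],[[0.019,-0.309,0],0,-1]]'
python3 -m inch '[[[0,0,0.02],0,-1],[[0,0,0.06],0,-1],[[0,0,0.09],0,-1],[[0,0,0.115],0,-1],[[0,0,0.115],0,-1],[[0,0,0.115],0,-0.3],[[0,0,0.115],0,-0.3],[[0,0,0.115],0,-0.3]]'
python3 -m inch '[[[0,0,0],0,-0.3],[[0,0,-0.03],0,-0.3],[[0,0,-0.07],0,-0.3],[[0,0,-0.115],0,-0.3],[[0,0,-0.115],0,-0.3],[[0,0,-0.115],0,-0.13]]'
python3 - <<'E'
from h import *
T=optics.grab_frame('top'); o=find(T); print(pose())
p=o[0]; y=p[2]+np.pi/2
plan([(530,0,200,y),(p[0],p[1],110,y),(p[0],p[1],20,y),(p[0],p[1],200,y),(600,0,200,1.552),(620,-367,200,1.552),(620,-367,42,1.552)])
E
```

```text
t: 33.75
tcp_pos: [476.5, -307.5, 200.6]
eef_rot: [0.008, 1.0, 0.0, 0.0]
ft_force: [-0.8, -0.2, 0.3]
opening: 0.254
gripper_force: 30.0
t: 34.75
tcp_pos: [476.5, -309.4, 86.5]
eef_rot: [0.009, 1.0, -0.001, 0.001]
ft_force: [-0.3, -0.4, 0.1]
opening: 0.347
gripper_force: 0.0
t: 35.5
tcp_pos: [475.7, -309.0, 200.0]
eef_rot: [0.009, 1.0, 0.0, -0.0]
ft_force: [-0.5, 0.3, -0.8]
opening: 0.411
gripper_force: 0.0
LONG  [5.6489e+02 2.2692e+02 1.0000e-01 7.2530e+01] []
LONG  [ 4.0028e+02  3.1889e+02 -3.5000e-01  7.2720e+01] []
LONG  [ 3.9806e+02  2.3005e+02 -3.6000e-01  7.1980e+01] []
[ 475.47793916 -308.7367704   199.36442715    1.55334094]
[530.     0.   200.     1.67]: [-0.049,0.310,-0.001],-0.074  rows>=5.0 q6~-1.81
[564.89 226.92 110.     1.67]: [-0.057,0.222,0.090],-0.000  rows>=3.9 q6~-1.41
[564.89 226.92  20.     1.67]: [0.000,0.000,0.090],-0.000  rows>=1.4 q6~-1.41
[564.89 226.92 200.     1.67]: [0.000,0.000,-0.180],-0.000  rows>=2.9 q6~-1.41
[600.     0.   200.     1.55]: [-0.013,-0.229,0.000],0.075  rows>=3.7 q6~-1.68
[ 620.   -367.    200.      1.55]: [-0.027,-0.367,0.000],-0.000  rows>=5.9 q6~-2.19
[ 620.   -367.     42.      1.55]: [0.000,0.000,0.158],-0.000  rows>=2.5 q6~-2.19
```

```bash
python3 -m inch '[[[-0.049,0.310,-0.001],-0.074,-0.1],[[-0.049,0.310,-0.001],-0.074,-0.1],[[-0.049,0.310,-0.001],-0.074,-0.1],[[-0.049,0.310,-0.001],-0.074,-0.1],[[-0.049,0.310,-0.001],-0.074,-0.1],[[-0.049,0.310,-0.001],-0.074,-0.1],[[-0.049,0.310,-0.001],-0.074,-0.1],[[-0.049,0.310,-0.001],-0.074,-0.1]]' >/dev/null
python3 -m inch '[[[-0.057,0.222,0.090],0,-0.1],[[-0.057,0.222,0.090],0,-0.1],[[-0.057,0.222,0.090],0,-0.1],[[-0.057,0.222,0.090],0,-0.1],[[-0.057,0.222,0.090],0,-0.1],[[-0.057,0.222,0.090],0,-0.1],[[-0.057,0.222,0.090],0,-0.1],[[-0.057,0.222,0.090],0,-0.1]]'
python3 -m inch '[[[0,0,0.02],0,-0.1],[[0,0,0.06],0,-0.1],[[0,0,0.09],0,-0.1],[[0,0,0.09],0,-0.1],[[0,0,0.09],0,-1],[[0,0,0.09],0,-1],[[0,0,0.09],0,-1],[[0,0,0.09],0,-1]]' 40
python3 -m inch '[[[0,0,0],0,-1],[[0,0,0],0,-1],[[0,0,-0.06],0,-1],[[0,0,-0.12],0,-1],[[0,0,-0.18],0,-1],[[0,0,-0.18],0,-1],[[0,0,-0.18],0,-1]]'
```

```text
t: 37.55
tcp_pos: [565.8, 225.1, 112.3]
eef_rot: [-0.048, 0.999, 0.0, 0.001]
ft_force: [-0.3, -0.0, 0.8]
opening: 0.448
gripper_force: 0.0
t: 38.55
tcp_pos: [566.3, 226.7, 23.3]
eef_rot: [-0.049, 0.999, 0.0, 0.002]
ft_force: [0.3, -1.6, 5.8]
opening: 0.256
gripper_force: 40.0
t: 39.42
tcp_pos: [564.7, 226.3, 201.1]
eef_rot: [-0.049, 0.999, -0.0, -0.0]
ft_force: [-0.5, 0.7, -0.6]
opening: 0.253
gripper_force: 40.0
```

```bash
python3 -m inch '[[[-0.013,-0.229,0],0.075,-1],[[-0.013,-0.229,0],0.075,-1],[[-0.013,-0.229,0],0.075,-1],[[-0.013,-0.229,0],0.075,-1],[[-0.013,-0.229,0],0.075,-1],[[-0.013,-0.229,0],0.075,-1],[[-0.013,-0.229,0],0.075,-1],[[-0.013,-0.229,0],0.075,-1]]' >/dev/null
python3 -m inch '[[[-0.027,-0.362,0],0,-1],[[-0.027,-0.362,0],0,-1],[[-0.027,-0.362,0],0,-1],[[-0.027,-0.362,0],0,-1],[[-0.027,-0.362,0],0,-1],[[-0.027,-0.362,0],0,-1],[[-0.027,-0.362,0],0,-1],[[-0.027,-0.362,0],0,-1]]'
python3 -m inch '[[[0,0,0.02],0,-1],[[0,0,0.08],0,-1],[[0,0,0.13],0,-1],[[0,0,0.157],0,-1],[[0,0,0.157],0,-1],[[0,0,0.157],0,-0.3],[[0,0,0.157],0,-0.3],[[0,0,0.157],0,-0.3]]'
python3 -m inch '[[[0,0,0],0,-0.3],[[0,0,-0.03],0,-0.3],[[0,0,-0.09],0,-0.3],[[0,0,-0.157],0,-0.3],[[0,0,-0.157],0,-0.3],[[0,0,-0.157],0,-0.13]]'
python3 - <<'E'
from h import *
T=optics.grab_frame('top'); o=find(T); print(pose())
p=[q for q in o if q[1]<280][0]; y=p[2]+np.pi/2
plan([(560,0,200,1.4),(p[0],p[1],110,y),(p[0],p[1],20,y),(p[0],p[1],200,y),(560,0,200,1.552),(620,-262,200,1.552),(620,-262,42,1.552)])
E
```

```text
t: 41.42
tcp_pos: [621.1, -361.4, 201.1]
eef_rot: [0.009, 1.0, 0.001, -0.0]
ft_force: [0.3, 0.6, -0.9]
opening: 0.257
gripper_force: 40.0
t: 42.42
tcp_pos: [622.0, -362.1, 46.4]
eef_rot: [0.009, 1.0, -0.0, 0.001]
ft_force: [1.4, 4.1, 3.9]
opening: 0.35
gripper_force: 2.4
t: 43.18
tcp_pos: [620.6, -362.9, 201.5]
eef_rot: [0.01, 1.0, -0.0, -0.0]
ft_force: [0.7, 0.2, -0.7]
opening: 0.41
gripper_force: 0.0
LONG  [ 4.0021e+02  3.1898e+02 -3.5000e-01  7.2720e+01] []
LONG  [ 3.9707e+02  2.3063e+02 -3.6000e-01  7.0900e+01] []
[ 620.16119769 -362.51685058  199.9460926     1.55145608]
[560.    0.  200.    1.4]: [0.067,0.361,-0.000],0.096  rows>=5.9 q6~-1.54
[397.07 230.63 110.     1.21]: [0.200,0.200,0.090],0.123  rows>=4.7 q6~-0.85
[397.07 230.63  20.     1.21]: [0.000,0.000,0.090],-0.000  rows>=1.4 q6~-0.85
[397.07 230.63 200.     1.21]: [0.000,0.000,-0.180],-0.000  rows>=2.9 q6~-0.85
[560.     0.   200.     1.55]: [-0.234,-0.157,0.000],-0.220  rows>=4.5 q6~-1.69
[ 620.   -262.    200.      1.55]: [-0.065,-0.261,0.000],-0.000  rows>=4.3 q6~-2.06
[ 620.   -262.     42.      1.55]: [0.000,0.000,0.158],-0.000  rows>=2.5 q6~-2.06
```

```bash
python3 -m inch '[[[0.067,0.361,0],0.096,-0.1],[[0.067,0.361,0],0.096,-0.1],[[0.067,0.361,0],0.096,-0.1],[[0.067,0.361,0],0.096,-0.1],[[0.067,0.361,0],0.096,-0.1],[[0.067,0.361,0],0.096,-0.1],[[0.067,0.361,0],0.096,-0.1],[[0.067,0.361,0],0.096,-0.1]]' >/dev/null
python3 -m inch '[[[0.2,0.2,0.09],0.123,-0.1],[[0.2,0.2,0.09],0.123,-0.1],[[0.2,0.2,0.09],0.123,-0.1],[[0.2,0.2,0.09],0.123,-0.1],[[0.2,0.2,0.09],0.123,-0.1],[[0.2,0.2,0.09],0.123,-0.1],[[0.2,0.2,0.09],0.123,-0.1],[[0.2,0.2,0.09],0.123,-0.1]]'
python3 -m inch '[[[0,0,0.02],0,-0.1],[[0,0,0.06],0,-0.1],[[0,0,0.09],0,-0.1],[[0,0,0.09],0,-0.1],[[0,0,0.09],0,-1],[[0,0,0.09],0,-1],[[0,0,0.09],0,-1],[[0,0,0.09],0,-1]]' 40
python3 -m inch '[[[0,0,0],0,-1],[[0,0,0],0,-1],[[0,0,-0.06],0,-1],[[0,0,-0.12],0,-1],[[0,0,-0.18],0,-1],[[0,0,-0.18],0,-1],[[0,0,-0.18],0,-1]]'
```

```text
t: 45.22
tcp_pos: [398.8, 229.4, 111.7]
eef_rot: [0.182, 0.983, 0.0, 0.0]
ft_force: [0.0, 0.5, 0.3]
opening: 0.447
gripper_force: 0.0
t: 46.22
tcp_pos: [398.5, 230.8, 22.8]
eef_rot: [0.18, 0.984, 0.001, 0.001]
ft_force: [0.0, -2.1, 6.7]
opening: 0.256
gripper_force: 40.0
t: 47.1
tcp_pos: [396.9, 230.4, 201.3]
eef_rot: [0.18, 0.984, -0.0, -0.0]
ft_force: [-0.5, 1.4, -0.6]
opening: 0.251
gripper_force: 40.0
```

```bash
python3 -m inch '[[[-0.234,-0.157,0],-0.22,-1],[[-0.234,-0.157,0],-0.22,-1],[[-0.234,-0.157,0],-0.22,-1],[[-0.234,-0.157,0],-0.22,-1],[[-0.234,-0.157,0],-0.22,-1],[[-0.234,-0.157,0],-0.22,-1],[[-0.234,-0.157,0],-0.22,-1],[[-0.234,-0.157,0],-0.22,-1]]' >/dev/null
python3 -m inch '[[[-0.065,-0.274,0],0,-1],[[-0.065,-0.274,0],0,-1],[[-0.065,-0.274,0],0,-1],[[-0.065,-0.274,0],0,-1],[[-0.065,-0.274,0],0,-1],[[-0.065,-0.274,0],0,-1],[[-0.065,-0.274,0],0,-1],[[-0.065,-0.274,0],0,-1]]'
python3 -m inch '[[[0,0,0.02],0,-1],[[0,0,0.08],0,-1],[[0,0,0.13],0,-1],[[0,0,0.155],0,-1],[[0,0,0.155],0,-1],[[0,0,0.155],0,-0.3],[[0,0,0.155],0,-0.3],[[0,0,0.155],0,-0.3]]'
python3 -m inch '[[[0,0,0],0,-0.3],[[0,0,-0.03],0,-0.3],[[0,0,-0.09],0,-0.3],[[0,0,-0.155],0,-0.3],[[0,0,-0.155],0,-0.3],[[0,0,-0.155],0,-0.13]]'
python3 - <<'E'
from h import *
T=optics.grab_frame('top'); o=find(T); print(pose())
p=o[0]; y=p[2]+np.pi/2
plan([(560,0,200,1.4),(p[0],p[1],110,y),(p[0],p[1],20,y),(p[0],p[1],200,y),(560,0,200,1.552),(615,-320,200,1.552),(615,-320,50,1.552)])
E
```

```text
t: 49.1
tcp_pos: [620.9, -272.5, 202.0]
eef_rot: [0.008, 1.0, 0.0, 0.0]
ft_force: [-0.4, -0.1, 0.4]
opening: 0.255
gripper_force: 40.0
t: 50.1
tcp_pos: [621.3, -274.6, 48.0]
eef_rot: [0.009, 1.0, -0.001, 0.001]
ft_force: [-0.2, -0.1, 0.1]
opening: 0.351
gripper_force: 0.0
t: 50.85
tcp_pos: [620.4, -274.3, 201.4]
eef_rot: [0.009, 1.0, 0.0, -0.0]
ft_force: [-0.8, -0.3, -0.3]
opening: 0.407
gripper_force: 0.0
LONG  [ 3.9929e+02  3.1948e+02 -3.4000e-01  7.1680e+01] []
[ 619.99865529 -274.06438179  200.05065396    1.55334401]
[560.    0.  200.    1.4]: [0.065,0.273,0.000],0.098  rows>=4.5 q6~-1.54
[399.29 319.48 110.     1.23]: [0.213,0.288,0.090],0.108  rows>=5.9 q6~-0.70
[399.29 319.48  20.     1.23]: [0.000,0.000,0.090],-0.000  rows>=1.4 q6~-0.70
[399.29 319.48 200.     1.23]: [0.000,0.000,-0.180],-0.000  rows>=2.9 q6~-0.70
[560.     0.   200.     1.55]: [-0.258,-0.248,0.000],-0.205  rows>=5.7 q6~-1.69
[ 615.   -320.    200.      1.55]: [-0.061,-0.319,0.000],-0.000  rows>=5.2 q6~-2.14
[ 615.   -320.     50.      1.55]: [0.000,0.000,0.150],-0.000  rows>=2.4 q6~-2.14
```

```bash
python3 -m inch '[[[0.065,0.273,0],0.098,-0.13],[[0.065,0.273,0],0.098,-0.13],[[0.065,0.273,0],0.098,-0.13],[[0.065,0.273,0],0.098,-0.13],[[0.065,0.273,0],0.098,-0.13],[[0.065,0.273,0],0.098,-0.13],[[0.065,0.273,0],0.098,-0.13],[[0.065,0.273,0],0.098,-0.13]]' >/dev/null
python3 -m inch '[[[0.213,0.288,0.09],0.108,-0.13],[[0.213,0.288,0.09],0.108,-0.13],[[0.213,0.288,0.09],0.108,-0.13],[[0.213,0.288,0.09],0.108,-0.13],[[0.213,0.288,0.09],0.108,-0.13],[[0.213,0.288,0.09],0.108,-0.13],[[0.213,0.288,0.09],0.108,-0.13],[[0.213,0.288,0.09],0.108,-0.13]]'
python3 -m inch '[[[0,0,0.02],0,-0.13],[[0,0,0.06],0,-0.13],[[0,0,0.09],0,-0.13],[[0,0,0.09],0,-0.13],[[0,0,0.09],0,-1],[[0,0,0.09],0,-1],[[0,0,0.09],0,-1],[[0,0,0.09],0,-1]]' 40
python3 -m inch '[[[0,0,0],0,-1],[[0,0,0],0,-1],[[0,0,-0.06],0,-1],[[0,0,-0.12],0,-1],[[0,0,-0.18],0,-1],[[0,0,-0.18],0,-1],[[0,0,-0.18],0,-1]]'
```

```text
t: 52.9
tcp_pos: [400.4, 319.1, 111.5]
eef_rot: [0.17, 0.985, -0.0, 0.0]
ft_force: [-0.3, -0.7, -0.9]
opening: 0.44
gripper_force: 0.0
t: 53.9
tcp_pos: [400.8, 320.0, 23.0]
eef_rot: [0.169, 0.986, 0.001, 0.001]
ft_force: [1.8, -2.4, 6.7]
opening: 0.256
gripper_force: 40.0
t: 54.78
tcp_pos: [399.1, 319.6, 201.3]
eef_rot: [0.17, 0.986, -0.0, -0.0]
ft_force: [-0.3, -0.1, -1.1]
opening: 0.256
gripper_force: 40.0
```

```bash
python3 -m inch '[[[-0.258,-0.248,0],-0.205,-1],[[-0.258,-0.248,0],-0.205,-1],[[-0.258,-0.248,0],-0.205,-1],[[-0.258,-0.248,0],-0.205,-1],[[-0.258,-0.248,0],-0.205,-1],[[-0.258,-0.248,0],-0.205,-1],[[-0.258,-0.248,0],-0.205,-1],[[-0.258,-0.248,0],-0.205,-1]]' >/dev/null
python3 -m inch '[[[-0.061,-0.319,0],0,-1],[[-0.061,-0.319,0],0,-1],[[-0.061,-0.319,0],0,-1],[[-0.061,-0.319,0],0,-1],[[-0.061,-0.319,0],0,-1],[[-0.061,-0.319,0],0,-1],[[-0.061,-0.319,0],0,-1],[[-0.061,-0.319,0],0,-1]]'
python3 -m inch '[[[0,0,0.02],0,-1],[[0,0,0.08],0,-1],[[0,0,0.12],0,-1],[[0,0,0.15],0,-1],[[0,0,0.15],0,-1],[[0,0,0.15],0,-0.3],[[0,0,0.15],0,-0.3],[[0,0,0.15],0,-0.3]]'
python3 -m inch '[[[0,0,0],0,-0.3],[[0,0,-0.03],0,-0.3],[[0,0,-0.09],0,-0.3],[[0,0,-0.15],0,-0.3],[[0,0,-0.15],0,-0.3],[[0,0,-0.15],0,-1]]'
python3 -m inch '[[[0.061,0.319,0],0,-1],[[0.061,0.319,0],0,-1],[[0.061,0.319,0],0,-1],[[0.061,0.319,0],0,-1],[[0.061,0.319,0],0,-1],[[0.061,0.319,0],0,-1],[[0.061,0.319,0],0,-1],[[0.061,0.319,0],0,-1]]'
python3 - <<'E'
from h import *
T=optics.grab_frame('top'); S=optics.grab_frame('side'); find(T); print(pose())
a=cv2.resize(T[100:320,160:560,::-1],(800,440)); b=S[260:400,200:480,::-1]
cv2.imwrite("pics/t9.png",a); cv2.imwrite("pics/m9.png",np.vstack([cv2.resize(T[140:320,400:560,::-1],(480,540))[:280*2], ]) if 0 else np.hstack([cv2.resize(T[150:310,160:560,::-1],(800,320))[:, :], ])) 
m=np.zeros((600,800,3),np.uint8); m[:340]=cv2.resize(T[145:315,160:560,::-1],(800,340)); m[340:,:520]=cv2.resize(b,(520,260)); cv2.imwrite("pics/m9.png",m)
plan([(565,412,130,1.57),(565,412,75,1.57)])
E
```

```text
t: 56.78
tcp_pos: [615.1, -317.7, 201.6]
eef_rot: [0.008, 1.0, 0.001, -0.0]
ft_force: [0.1, 0.2, -0.5]
opening: 0.255
gripper_force: 40.0
t: 57.78
tcp_pos: [615.4, -320.6, 53.1]
eef_rot: [0.009, 1.0, -0.001, 0.001]
ft_force: [0.1, 0.8, 0.2]
opening: 0.351
gripper_force: 0.0
t: 58.52
tcp_pos: [614.5, -320.2, 201.1]
eef_rot: [0.01, 1.0, 0.0, -0.0]
ft_force: [-0.0, -0.4, -0.7]
opening: 0.286
gripper_force: 0.0
t: 59.52
tcp_pos: [560.0, -1.6, 200.8]
eef_rot: [0.01, 1.0, -0.0, -0.001]
ft_force: [-0.6, -0.6, 0.2]
opening: 0.004
gripper_force: 0.0
[560.04711262  -1.76279098 201.0519473    1.54975516]
[565.   412.   130.     1.57]: [0.004,0.414,0.071],-0.013  rows>=6.7 q6~-1.05
[565.   412.    75.     1.57]: [0.000,0.000,0.055],-0.000  rows>=0.9 q6~-1.05
```

View pics/m9.png

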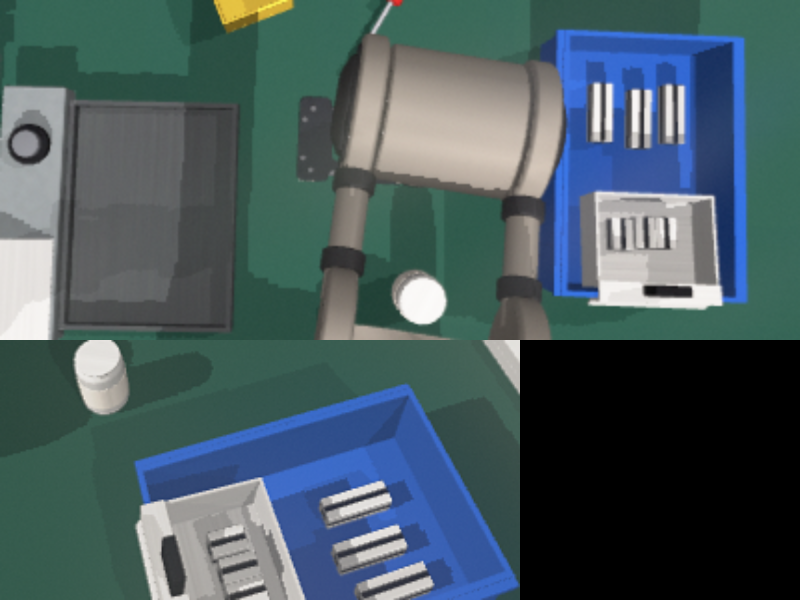

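All three longs lie beside the basket, three shorts in it, tray empty, bystanders in place. Now the button, with the gripper turned so its body stays clear of the housing.

```bash
python3 -c "
from h import *
c=[560,0,201,1.5514]
plan([(560,150,201,.75),(565,408,160,0),(565,408,75,0)],c)"
```

```text
[560.   150.   201.     0.75]: [0.003,0.150,0.000],0.510  rows>=4.3 q6~-0.62
[565. 408. 160.   0.]: [0.185,0.180,0.041],0.477  rows>=4.2 q6~0.52
[565. 408.  75.   0.]: [0.000,0.000,0.085],-0.000  rows>=1.4 q6~0.52
```

```bash
python3 -m inch '[[[0.003,0.15,0],0.51,-1],[[0.003,0.15,0],0.51,-1],[[0.003,0.15,0],0.51,-1],[[0.003,0.15,0],0.51,-1],[[0.003,0.15,0],0.51,-1],[[0.003,0.15,0],0.51,-1],[[0.003,0.15,0],0.51,-1]]' >/dev/null
python3 -m inch '[[[0.185,0.18,0.041],0.477,-1],[[0.185,0.18,0.041],0.477,-1],[[0.185,0.18,0.041],0.477,-1],[[0.185,0.18,0.041],0.477,-1],[[0.185,0.18,0.041],0.477,-1],[[0.185,0.18,0.041],0.477,-1],[[0.185,0.18,0.041],0.477,-1],[[0.185,0.18,0.041],0.477,-1]]'
python3 -m inch '[[[0,0,0.03],0,-1],[[0,0,0.06],0,-1],[[0,0,0.085],0,-1],[[0,0,0.085],0,-1],[[0,0,0.085],0,-1]]'
python3 -m inch '[[[0,0,0.003],0,-1],[[0,0,0.006],0,-1],[[0,0,0.009],0,-1],[[0,0,0.012],0,-1],[[0,0,0.012],0,-1]]'
```

```text
t: 61.5
tcp_pos: [565.8, 406.4, 161.2]
eef_rot: [0.707, 0.707, 0.0, 0.0]
ft_force: [-0.6, -0.2, -0.0]
opening: 0.005
gripper_force: 0.0
t: 62.12
tcp_pos: [566.0, 407.7, 77.2]
eef_rot: [0.707, 0.707, 0.001, 0.0]
ft_force: [-0.1, 0.1, 1.1]
opening: 0.005
gripper_force: 0.0
t: 62.75
tcp_pos: [565.2, 408.0, 63.8]
eef_rot: [0.707, 0.708, 0.0, 0.0]
ft_force: [-0.5, -0.9, 3.7]
opening: 0.006
gripper_force: 1.7
```

```bash
for i in 1 ; do python3 -m inch '[[[0,0,0.001],0,-1],[[0,0,0.002],0,-1],[[0,0,0.002],0,-1]]' | sed -n '2p;4p'; done
python3 -m inch '[[[0,0,0.001],0,-1],[[0,0,0.002],0,-1],[[0,0,0.002],0,-1]]' | sed -n '2p;4p'
python3 -m inch '[[[0,0,0.001],0,-1],[[0,0,0.002],0,-1],[[0,0,0.002],0,-1]]' | sed -n '2p;4p'
```

```text
tcp_pos: [565.2, 408.0, 61.8]
ft_force: [-0.6, -0.3, 4.7]
tcp_pos: [565.3, 408.0, 61.2]
ft_force: [-3.4, -3.1, 11.9]
tcp_pos: [565.4, 408.0, 61.0]
ft_force: [-7.1, -3.7, 20.9]
```

Spring force rose to about 5 N, then a hard stop at z = 61: the button is fully down. Retreat.

```bash
python3 -m inch '[[[0,0,-0.02],0,-1],[[0,0,-0.06],0,-1],[[0,0,-0.12],0,-1],[[0,0,-0.15],0,-1],[[-0.15,0,-0.15],0,-1],[[-0.25,0,-0.15],0,-1],[[-0.25,0,-0.15],0,-1],[[-0.25,0,-0.15],0,-1]]'
python3 -m inch '[[[0,0,0],0,-1],[[0,0,0],0,-1],[[0,0,0],0,-1],[[0,0,0],0,-1]]'
python3 -c "
from h import *
T=optics.grab_frame('top'); cv2.imwrite('pics/t10.png',T[:,:,::-1]); A=cv2.imread('pics/t5full.png'); find(T); print(pose())
d=np.abs(T[:,:,::-1].astype(int)-A).max(2)
for n,(u,v,w,h) in dict(bin=(258,105,48,57),driver=(335,108,45,74),can=(355,280,28,27),basket=(455,288,65,10)).items(): print(n,(d[v:v+h,u:u+w]>60).mean().round(3))"
```

```text
t: 64.88
tcp_pos: [565.0, 155.9, 206.9]
eef_rot: [0.707, 0.708, -0.0, -0.0]
ft_force: [-0.0, -0.2, 0.3]
opening: 0.004
gripper_force: 0.0
t: 65.38
tcp_pos: [565.3, 159.2, 207.3]
eef_rot: [0.706, 0.708, -0.0, -0.0]
ft_force: [0.4, -0.1, 0.3]
opening: 0.005
gripper_force: 0.0
LONG  [5.7277e+02 3.4580e+02 2.5000e-01 1.0922e+02] []
LONG  [586.15 254.16  -1.54 151.43] []
LONG  [524.41 212.45  -1.55  73.97] ['lone']
short [4.8343e+02 3.3651e+02 5.0000e-02 4.2100e+01] ['lone']
LONG  [348.9  200.03  -1.43  75.28] ['lone']
[5.65327849e+02 1.59009264e+02 2.07343783e+02 3.25576370e-03]
bin 0.046
driver 0.008
can 0.701
basket 0.002
```

View pics/t10.png

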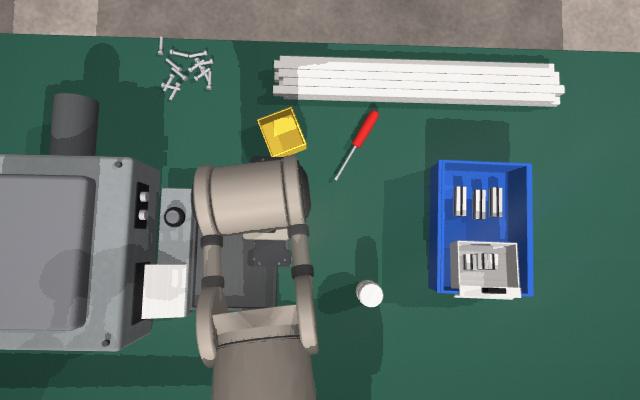

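Everything is in place: tray cleared, can still at (369,294), basket hung at (487,265), arm touching nothing.

```bash
python3 -c "
from cell import arm
print(arm.finish_job())"
```

```text
the job is handed in; nothing more can be done
None
```

The basket hangs on the tote's near end wall with the three short pieces in it and the three long ones beside it; the button was pressed until it stopped, the bystanders look undisturbed, and the job is handed in at about 65 s.

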